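# Clear up after a column change: columns to their cases, bottles to their trays

### The arm

A 6-joint arm with a two-finger parallel gripper is mounted at the origin on a cart in front of the work surface, level with it; the furniture and walls round the work are solid. World frame = base frame: x ahead of the robot, y to its left, z up, the work surface at z = 0. Lengths are in mm, angles in rad, forces in N, time in s.
With the tool pointing down it reaches from about 300 to 775 mm from the base axis. Payload 14.6 kg.
Tool frame: the origin (TCP) lies on the centre line of the jaws, within the pads' length; the fingertips stand 19 mm ahead of it and the grasp point (between the pads) is the TCP (bot.tip_reach is the distance from the TCP to the fingertips, in mm); y points along the fingers, x is the direction in which the jaws open and shut, and the axes are right-handed (so a half turn about y gives the same grasp; the last joint's range is limited). The gripper opens to 85 mm and grips with 20 to 120 N. Pads are 22 mm wide; open, the fingers measure 114 mm over their backs; the gripper's body (76 mm by 85 mm) begins 54 mm behind the grasp point. The pads swing forward as they close: fully open they stand 13 mm farther back than shut.
Start: joints at [1.136, 0.3, 1.521, -0, 1.321, -0.067], TCP at [197.757, 513.207, 229.381] pointing down, gripper open.
Joint ranges: [-3.03, 3.03], [-0.79, 2.21], [0.23, 2.52], [-1.04, 4.18], [0, 3.07], [-2.55, 2.55]. Speed limits (rad/s): [2.22, 2.22, 2.57, 3.14, 3.14, 3.14].

### API

Orientations are given as a unit quaternion [w, x, y, z].
In Python, from rig import bot gives the robot as it stands. Calls block until the motion is done:
- bot.move_to(position, orientation): joint-space move of the TCP to a pose.
- bot.servo_line(position, attitude=None, speed=150, until_force=None): straight line of the TCP; attitude=None keeps the orientation; speed is the mean speed in mm/s. With until_force (N) it stops when the force on the tool has changed by that much, and returns True; else False.
- bot.move_joints(angles): joint-space move.
- bot.move_gripper(opening, grip_force=None): finger opening in mm; grip_force is the grip in N (None keeps the last); returns when the fingers have stopped.
- bot.dwell(seconds).
- bot.ik(position, orientation): joint angles nearest the present ones, or None.
- bot.read_state(): the state.
- bot.read_camera(name): name is "side" or "top"; returns a dict with "image" (480x640x3 uint8, blue, green, red), "depth" (480x640 float32, mm along the optical axis (not along the pixel's ray), 0 where there is no reading), "fovy" (degrees; the focal length in pixels is half the picture's height over the tangent of half this angle, whatever the lens; pixels are square), "cx", "cy" (the principal point, pixels), "eye" and "attitude" of the camera in the world. Camera axes: x right, y down, z forward; pixel columns grow to the right and rows downward; lengths in mm; the calibration is good to about 2 mm. A picture is of the moment at which its call begins.
A pose or a line that the arm cannot do raises bot.MotionError and nothing moves.
- bot.finish_job(): hands the job in, once; it reports no verdict.
The state is a dict: "clock": time; "joint_positions": joint angles; "qvel": joint speeds; "effort": joint torques, N m; "ee_pos": TCP position; "tool_rot": TCP orientation; "ft_force": force on the tool from outside, world axes, zero at the start; "moment": the same for the moment, N m; "grip_width": finger opening in mm.
Only numpy, scipy, OpenCV 4.12 (cv2) and the standard library are available. Lean on these libraries where they do the work, as an engineer would, in place of code of your own. Each camera call takes 0.05 s, during which the arm holds its last target.

### The job

Clear up after the column change: lay the long brown column in the long blue case and the short cream column in the short one, each flat down in the foam trough, and stand the red-capped bottle in the red spill tray and the amber bottle in the grey one. Keep both bottles upright all the time, and leave the spanner and the timer on the stand's foot where they are.

Things in the scene. Friction and masses are not known exactly. Their poses are not given: they have to be found in the camera images.
- long_column: loose separation column, medium brown with black ends and a blue band, lying flat, roughly pointing straight ahead of the robot: rod 142 mm long (its y axis), 17 mm thick, last 11 mm at each end slimmer (12 mm); does not roll; origin: middle of its underside, z up; 0.09 kg. Grip it at the middle, across x. Belongs in the longer case.
- short_column: loose separation column, cream with brown ends and a blue band, lying flat, roughly pointing straight ahead of the robot: rod 112 mm long (its y axis), 17 mm thick, last 11 mm at each end slimmer (12 mm); does not roll; origin: middle of its underside, z up; 0.09 kg. Grip it at the middle, across x. Belongs in the shorter case.
- red_cap_bottle: loose small reagent bottle, cream-white with a red screw cap, standing: body 40 mm in diameter up to 68 mm, cap 22 mm in diameter, 86 mm high over all; origin at the centre of its underside, z up. 0.085 kg. Grip it round the body. Belongs in the red tray.
- amber_bottle: loose small reagent bottle of brown (amber) glass with a black screw cap, standing: body 36 mm in diameter up to 62 mm, cap 20 mm in diameter, 79 mm high over all; origin at the centre of its underside, z up. 0.085 kg. Grip it round the body. Belongs in the grey tray.
- long_case: fixed open column case, the longer one: blue shell, black foam; 178 long (y, roughly straight ahead of the robot) x 50 x 22 mm; origin: centre of underside. Trough along y 158 mm long for the 142 mm column, floor 8 mm above the underside, 20 mm wide at the floor, flaring to 36 at the top. Finger gap: for 33 mm either way along y from the centre, foam and walls are only 5 mm high. Column fits either way round.
- short_case: fixed open column case, the shorter one: blue shell, black foam; 148 long (y, roughly straight ahead of the robot) x 50 x 22 mm; origin: centre of underside. Trough along y 128 mm long for the 112 mm column, floor 8 mm above the underside, 20 mm wide at the floor, flaring to 36 at the top. Finger gap: for 33 mm either way along y from the centre, foam and walls are only 5 mm high. Column fits either way round.
- red_tray: fixed one-bottle spill tray of red plastic, square, 63 mm over its rim, 56 mm wide inside, rim 20 mm high, floor 3 mm above the underside; origin at the centre of its underside, sides along its x and y.
- grey_tray: fixed one-bottle spill tray of grey plastic, square, 63 mm over its rim, 56 mm wide inside, rim 20 mm high, floor 3 mm above the underside; origin at the centre of its underside, sides along its x and y.
- spanner: bystander: loose steel spanner, 138 x 23 x 6 mm, on the foot of the retort stand; origin: middle of its underside. Leave it. The fixed stand: green rusty foot 20 mm high up to y 0.12; rod 0.74 m tall at x 0.48, y 0.06; its clamp screws at heights 0.275 and 0.655 stick out to x 0.43, y 0.075. All work is left of it, y 0.15 to 0.38. A bench edge 0.24 to 0.27 m up begins at x 0.67.
- timer_box: bystander: loose white lab timer, 62 x 62 x 19 mm, on the foot of the retort stand; origin: centre of its underside. Leave it. (Of the work things, columns and cases share a row at x about 0.555, bottles and trays a row nearer the robot at x about 0.42; neighbours are about 72 mm apart in y, so a bottle has most room for fingers along x.)

How it is judged (in metres and radians):
At the end, for the whole second after the job is handed in: Each column rests down in its own case's trough (underside 5-11.5 mm above the case's; 6 mm across, 12 mm along, 0.12 rad of line and level) and each bottle stands at rest on the floor of its own tray (centre within 13.5 mm along each side, upright to 0.1 rad) (x of long_column in the frame of long_case between -0.006 and 0.006 m and y of long_column in the frame of long_case between -0.012 and 0.012 m and z of long_column in the frame of long_case between 0.005 and 0.0115 m and angle between the y axis of long_column and the y axis of long_case, either way round below 0.12 rad and angle between each of long_column, short_column's own z axis and vertical below 0.12 rad and linear speed of each of long_column, short_column, red_cap_bottle, amber_bottle below 0.02 m/s and angular speed of each of long_column, short_column, red_cap_bottle, amber_bottle below 0.2 rad/s and x of short_column in the frame of short_case between -0.006 and 0.006 m and y of short_column in the frame of short_case between -0.012 and 0.012 m and z of short_column in the frame of short_case between 0.005 and 0.0115 m and angle between the y axis of short_column and the y axis of short_case, either way round below 0.12 rad and x of red_cap_bottle in the frame of red_tray between -0.0135 and 0.0135 m and y of red_cap_bottle in the frame of red_tray between -0.0135 and 0.0135 m and z of red_cap_bottle in the frame of red_tray between 0.001 and 0.006 m and angle between each of red_cap_bottle, amber_bottle's own z axis and vertical below 0.1 rad and x of amber_bottle in the frame of grey_tray between -0.0135 and 0.0135 m and y of amber_bottle in the frame of grey_tray between -0.0135 and 0.0135 m and z of amber_bottle in the frame of grey_tray between 0.001 and 0.006 m); the robot touches nothing.
It fails at once if a bottle is tipped by more than 0.6 rad (angle between any of red_cap_bottle, amber_bottle's own z axis and vertical above 0.6 rad).
It fails at once if the spanner or the timer is moved by more than 20 mm (distance of any of spanner, timer_box from where it was at the start of the episode above 0.02 m).
It also fails if it takes over 88 s, if anything falls off the work surface, if the arm or the gripper's body presses on something with over 40 N, if the wrist force passes 120 N, or if a joint passes its speed limit or range.

## Working session

There is one attempt and no reset: what is moved stays moved. The work goes in short steps, each a Python script; the robot and the scene stay as the last script left them, time stands still between calls to the robot, and variables do not carry over. Pictures are saved under pics/ and viewed, and the job is handed in when it is done.

```bash
ls; mkdir -p pics
python3 - <<'E'
from rig import bot
import cv2,numpy as np
s=bot.read_state();print(s['clock'],s['ee_pos'],s['tool_rot'],s['grip_width'])
for n in('top','side'):
    c=bot.read_camera(n);cv2.imwrite(f'pics/{n}0.png',c['image']);np.savez(f'{n}0.npz',**c)
    print(n,c['fovy'],c['cx'],c['cy'],c['eye'],c['attitude'],(c['depth']>0).mean())
E
```

```text
pics
0.0 [197.64728707 513.00421087 228.81652858] [-0.58279456  0.58321033  0.3997792  -0.40049071] 85.47812959053478
top 45.636969611527874 326.62157002605534 232.5725597298753 [ 427.27496834  148.86615822 1030.82779535] [-0.03149102  0.70674021 -0.7066864   0.0109967 ] 0.9959537760416667
side 48.39480063308193 317.587253705828 238.53989745043094 [ 166.67028205 -578.48947673  639.66368523] [-0.44415191  0.867814   -0.20309074  0.0915538 ] 0.9958821614583333
```

View pics/top0.png

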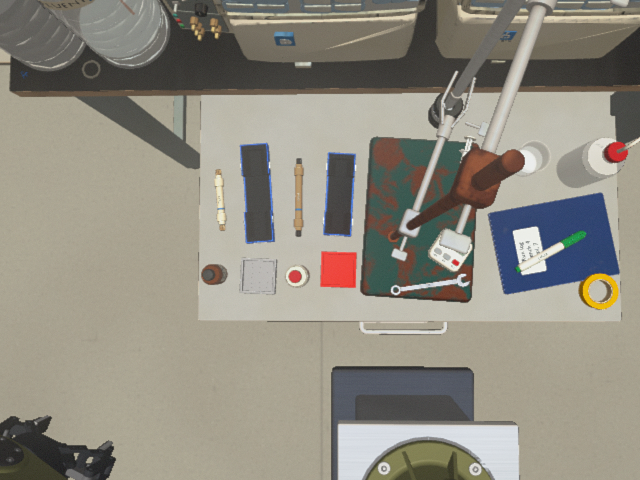

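View pics/side0.png

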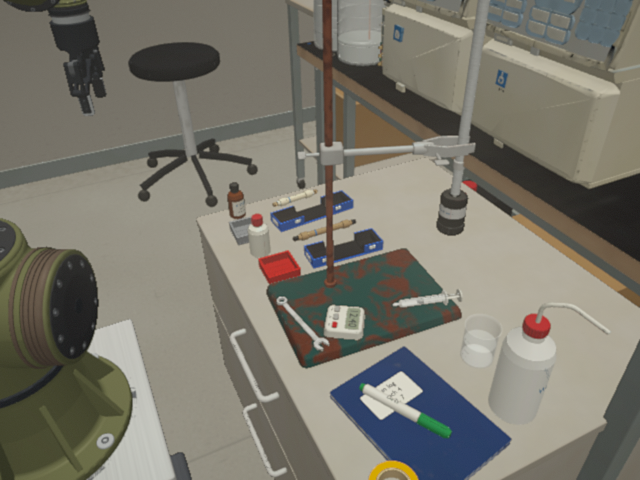

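The two cases (cols 257 and 340), the two columns (298 and 221), the bottles (214 and 297) and the trays (258 and 339) are all clear in the top view. Next I'll measure them.

```bash
cat > h.py <<'E'
import cv2,numpy as np
from scipy.spatial.transform import Rotation as R
def cam(c):
    f=240/np.tan(np.radians(float(c['fovy']))/2); q=np.array(c['attitude'])
    return f,float(c['cx']),float(c['cy']),R.from_quat(q[[1,2,3,0]]).as_matrix(),np.array(c['eye'])
def ray(c,uv,z):
    f,cx,cy,M,e=cam(c); uv=np.atleast_2d(uv).astype(float)
    d=np.c_[(uv[:,0]-cx)/f,(uv[:,1]-cy)/f,np.ones(len(uv))]@M.T
    return e+d*((z-e[2])/d[:,2])[:,None]
def cloud(c):
    f,cx,cy,M,e=cam(c);v,u=np.mgrid[:480,:640];D=c['depth']
    return np.stack([(u-cx)/f*D,(v-cy)/f*D,D],-1)@M.T+e
def proj(c,P):
    f,cx,cy,M,e=cam(c);p=(np.atleast_2d(P)-e)@M
    return np.c_[f*p[:,0]/p[:,2]+cx,f*p[:,1]/p[:,2]+cy]
def blob(mask,roi):
    m=np.zeros(mask.shape,np.uint8);x0,x1,y0,y1=roi;m[y0:y1,x0:x1]=mask[y0:y1,x0:x1]*255
    cs,_=cv2.findContours(m,cv2.RETR_EXTERNAL,cv2.CHAIN_APPROX_NONE)
    return max(cs,key=cv2.contourArea)[:,0,:]
def rect(xy):
    (cx,cy),(w,h),a=cv2.minAreaRect(xy.astype(np.float32))
    b=cv2.boxPoints(((cx,cy),(w,h),a));e=[b[1]-b[0],b[2]-b[1]]
    l=max(e,key=np.linalg.norm); return cx,cy,max(w,h),min(w,h),l
E
cat > meas.py <<'E'
from h import *
def measure(c):
    im=c['image'];hsv=cv2.cvtColor(im,cv2.COLOR_BGR2HSV);P=cloud(c);z=P[...,2]
    H,S,V=[hsv[...,i].astype(int) for i in range(3)]
    bench=z[300:315,300:350];print('bench z',np.median(bench))
    nb=(S>60)|(V<130)
    out={}
    for n,roi,zz,m in [('long_case',(236,278,138,250),22,(H>100)&(H<130)&(S>90)|(V<70)),('short_case',(320,360,146,242),22,(H>100)&(H<130)&(S>90)|(V<70)),
      ('long_column',(282,314,150,245),8,(S>45)|(V<110)),('short_column',(208,236,160,240),8,None),
      ('red_tray',(314,360,246,292),20,(S>150)&((H<8)|(H>172))),('grey_tray',(238,280,254,298),20,None),
      ]:
        if m is None:
            zs={'short_column':4,'grey_tray':10}[n]; m=(z-np.median(bench))>zs
        b=blob(m,roi);g=ray(c,b,zz);x,y,l,w,e=rect(g[:,:2]);a=np.degrees(np.arctan2(e[1],e[0]))
        a=(a+45)%90-45 if 'tray' in n else (a+90)%180-90
        out[n]=(x,y,a);print(n,np.round([x,y,a,l,w],1))
    for n,roi,h in [('red_cap_bottle',(280,315,258,295),86),('amber_bottle',(198,234,258,295),79)]:
        x0,x1,y0,y1=roi;s=P[y0:y1,x0:x1].reshape(-1,3);t=s[(s[:,2]>h-10)]
        cap=ray(c,blob(z>h-8,roi),h);(cx,cy),r=cv2.minEnclosingCircle(cap[:,:2].astype(np.float32))
        out[n]=(cx,cy,0);print(n,np.round([cx,cy,r,t[:,2].max(),*t.mean(0)],1))
    return out
if __name__=='__main__':
    measure(dict(np.load('top0.npz')))
E
python3 meas.py
python3 - <<'E'
import cv2
im=cv2.imread('pics/top0.png')[130:310,190:370];cv2.imwrite('pics/crop.png',cv2.resize(im,None,fx=3.3,fy=3.3,interpolation=cv2.INTER_NEAREST))
E
```

```text
bench z -1.1744236303111393
long_case [530.8 301.    3.2 118.5  51.2]
short_case [557.6 156.3  -3.4 147.3  49.4]
long_column [5.770e+02 2.296e+02 2.000e-01 9.110e+01 1.630e+01]
short_column [549.2 372.9   4.9 112.2  18. ]
red_tray [ 4.228e+02  1.581e+02 -1.000e-01  6.170e+01  6.020e+01]
grey_tray [411.8 300.8  -3.2  63.3  62.5]
red_cap_bottle [ 411.5  229.6   10.9 1030.8  413.   225.   139.3]
amber_bottle [ 414.6  375.9    9.8 1030.8  415.3  368.4  109.2]
```

View pics/crop.png

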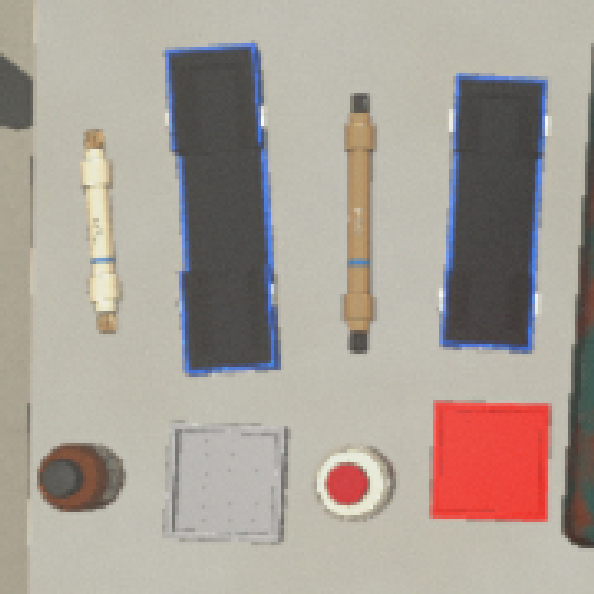

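```bash
python3 - <<'E'
s=open('meas.py').read()
s=s.replace("'long_column',(282,314,150,245),8,(S>45)|(V<110))","'long_column',(282,314,150,245),8,None)").replace("{'short_column':4,","{'short_column':4,'long_column':4,")
s=s.replace("b=blob(m,roi)","b=blob(cv2.morphologyEx(m.astype(np.uint8),cv2.MORPH_CLOSE,np.ones((5,5)))>0 if 'case' in n else m,roi)")
s=s.replace("(H>100)&(H<130)&(S>90)|(V<70)","(H>95)&(H<135)&(S>70)|(V<90)")
open('meas.py','w').write(s)
E
python3 meas.py
python3 - <<'E'
from h import *
t=dict(np.load('side0.npz'));tp=dict(np.load('top0.npz'))
im=t['image'].copy()
pts={'lc':(554,301,22),'sc':(557.6,156.3,22),'lcol':(556,229.6,17),'scol':(549.2,372.9,17),'rt':(422.8,158,3),'gt':(411.8,300.8,3),'rb':(411.5,229.6,86),'ab':(414.6,375.9,79)}
for n,p in pts.items():
    u=proj(t,p)[0];cv2.circle(im,tuple(int(round(v)) for v in u),2,(0,255,0),-1)
    # depth based
cv2.imwrite('pics/s1.png',cv2.resize(im[160:310,180:420],None,fx=3.2,fy=3.2))
from rig import bot
print(bot.tip_reach)
def q(yaw): # tool y down(z-), tool x along yaw dir
    x=np.array([np.cos(yaw),np.sin(yaw),0]);y=np.array([0,0,-1.]);
    r=R.from_matrix(np.c_[x,y,np.cross(x,y)]).as_quat();return r[[3,0,1,2]]
for n,p in pts.items():
    for yaw in(0,90,180,270):
        for z in (25,130):
            s=bot.ik([p[0],p[1],z],q(np.radians(yaw)));print(n,yaw,z,None if s is None else np.round(s,2))
E
```

```text
bench z -1.1744236303111393
long_case [559.7 303.    4.  178.1  52.2]
short_case [557.1 156.1  -3.3 148.4  49.7]
long_column [5.536e+02 2.285e+02 3.000e-01 1.417e+02 1.810e+01]
short_column [549.2 372.9   4.9 112.2  18. ]
red_tray [ 4.228e+02  1.581e+02 -1.000e-01  6.170e+01  6.020e+01]
grey_tray [411.8 300.8  -3.2  63.3  62.5]
red_cap_bottle [ 411.5  229.6   10.9 1030.8  413.   225.   139.3]
amber_bottle [ 414.6  375.9    9.8 1030.8  415.3  368.4  109.2]
19.0
lc 0 25 [ 0.44  0.7   1.44 -0.    1.01  0.44]
lc 0 130 [ 0.44  0.57  1.38 -0.    1.2   0.44]
lc 90 25 [ 0.44  0.7   1.44 -0.    1.01 -1.13]
lc 90 130 [ 0.44  0.57  1.38 -0.    1.2  -1.13]
lc 180 25 None
lc 180 130 None
lc 270 25 [ 0.44  0.7   1.44 -0.    1.01  2.01]
lc 270 130 [ 0.44  0.57  1.38 -0.    1.2   2.01]
sc 0 25 [ 0.21  0.61  1.6  -0.    0.94  0.21]
sc 0 130 [ 0.21  0.46  1.54 -0.    1.14  0.21]
sc 90 25 [ 0.21  0.61  1.6  -0.    0.94 -1.36]
sc 90 130 [ 0.21  0.46  1.54 -0.    1.14 -1.36]
sc 180 25 None
sc 180 130 None
sc 270 25 [ 0.21  0.61  1.6  -0.    0.94  1.78]
sc 270 130 [ 0.21  0.46  1.54 -0.    1.14  1.78]
lco
[... 1290 characters left out ...]
3]
rb 0 25 [ 0.43  0.42  1.91 -0.    0.81  0.43]
rb 0 130 [ 0.43  0.24  1.85 -0.    1.05  0.43]
rb 90 25 [ 0.43  0.42  1.91 -0.    0.81 -1.14]
rb 90 130 [ 0.43  0.24  1.85 -0.    1.05 -1.14]
rb 180 25 None
rb 180 130 None
rb 270 25 [ 0.43  0.42  1.91 -0.    0.81  2.  ]
rb 270 130 [ 0.43  0.24  1.85 -0.    1.05  2.  ]
ab 0 25 [ 0.67  0.57  1.66 -0.    0.91  0.67]
ab 0 130 [ 0.67  0.42  1.6  -0.    1.12  0.67]
ab 90 25 [ 0.67  0.57  1.66 -0.    0.91 -0.9 ]
ab 90 130 [ 0.67  0.42  1.6  -0.    1.12 -0.9 ]
ab 180 25 [ 0.67  0.57  1.66 -0.    0.91 -2.47]
ab 180 130 [ 0.67  0.42  1.6  -0.    1.12 -2.47]
ab 270 25 [ 0.67  0.57  1.66 -0.    0.91  2.24]
ab 270 130 [ 0.67  0.42  1.6  -0.    1.12  2.24]
```

View pics/s1.png

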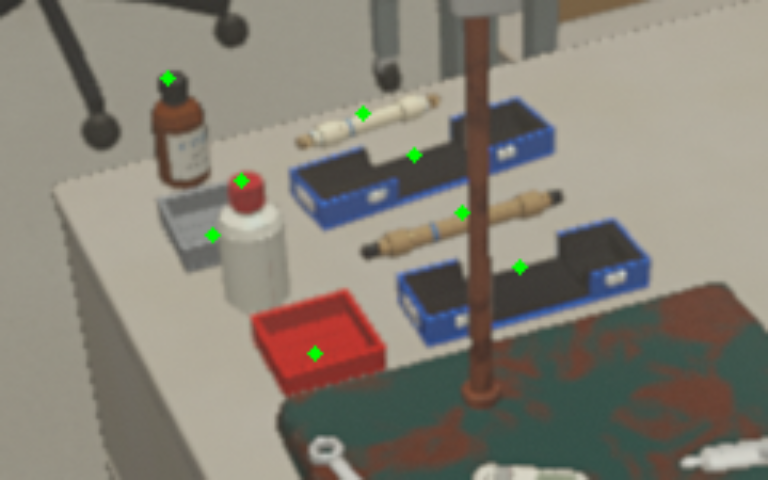

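```bash
cat >> h.py <<'E'
def q(yaw):
    x=np.array([np.cos(yaw),np.sin(yaw),0]);y=np.array([0,0,-1.])
    return R.from_matrix(np.c_[x,y,np.cross(x,y)]).as_quat()[[3,0,1,2]]
E
python3 - <<'E'
from h import *
from rig import bot
A=[];B=[];off=[]
for x in(400,480,560):
  for y in(160,250,370):
    for z in(30,130,230):
      s=bot.ik([x,y,z],q(0.))
      r=x*np.cos(s[0])+y*np.sin(s[0]);off.append(-x*np.sin(s[0])+y*np.cos(s[0]))
      a,b=s[1],s[1]+s[2]
      A+= [[np.sin(a),np.sin(b),1,0,np.cos(b),0],[np.cos(a),np.cos(b),0,1,-np.sin(b),0]];B+=[r,z]
A=np.array(A)[:,:5];p,res,rk,_=np.linalg.lstsq(A,B,rcond=None);print(p,res,rk,np.mean(off),np.std(off))
for x,y,z in[(557,156,30),(557,156,130),(557,156,200),(423,158,45),(423,158,150),(554,229,30)]:
    s=bot.ik([x,y,z],q(0.));a,b=s[1],s[1]+s[2]
    el=np.array([p[0]*np.sin(a)+p[2],p[0]*np.cos(a)]);w=el+p[1]*np.array([np.sin(b),np.cos(b)])
    print((x,y,z),np.round(s,2),'elbow r,z(-base)',np.round(el),'wrist',np.round(w),'dz const',p[3])
E
```

```text
[ 4.24200000e+02  4.47500000e+02 -8.81072992e-13 -2.55000000e+01
  4.09000000e+01] [8.69601935e-25] 5 36.60000000000009 8.014412512924987e-14
(557, 156, 30) [ 0.21  0.6   1.6  -0.    0.94  0.21] elbow r,z(-base) [239. 351.] wrist [601.  89.] dz const -25.500000000000398
(557, 156, 130) [ 0.21  0.46  1.54 -0.    1.14  0.21] elbow r,z(-base) [188. 380.] wrist [594. 193.] dz const -25.500000000000398
(557, 156, 200) [ 0.21  0.39  1.47 -0.    1.28  0.21] elbow r,z(-base) [160. 393.] wrist [589. 265.] dz const -25.500000000000398
(423, 158, 45) [ 0.28  0.35  1.95 -0.    0.84  0.28] elbow r,z(-base) [144. 399.] wrist [477. 101.] dz const -25.500000000000398
(423, 158, 150) [ 0.28  0.17  1.88 -0.    1.09  0.28] elbow r,z(-base) [ 72. 418.] wrist [469. 212.] dz const -25.500000000000398
(554, 229, 30) [ 0.33  0.64  1.53 -0.    0.97  0.33] elbow r,z(-base) [252. 341.] wrist [621.  89.] dz const -25.500000000000398
```

```bash
cat >> h.py <<'E'
from rig import bot
def st(tag=''):
    s=bot.read_state();print(tag,'t=%.1f'%s['clock'],np.round(s['ee_pos'],1),'grip %.1f'%s['grip_width'],'F',np.round(s['ft_force'],1),flush=True);return s
E
python3 - <<'E'
from h import *
bot.move_gripper(62,40)
Q=q(0.)
bot.move_to([415,376,160],Q);st()
c=bot.read_camera('top');cv2.imwrite('pics/t2.png',c['image']);np.savez('top2.npz',**c)
c=bot.read_camera('side');cv2.imwrite('pics/s2.png',c['image'])
E
```

```text
t=1.5 [414.6 376.7 160.4] grip 61.9 F [ 0.7 -0.4  1. ]
```

View pics/t2.png

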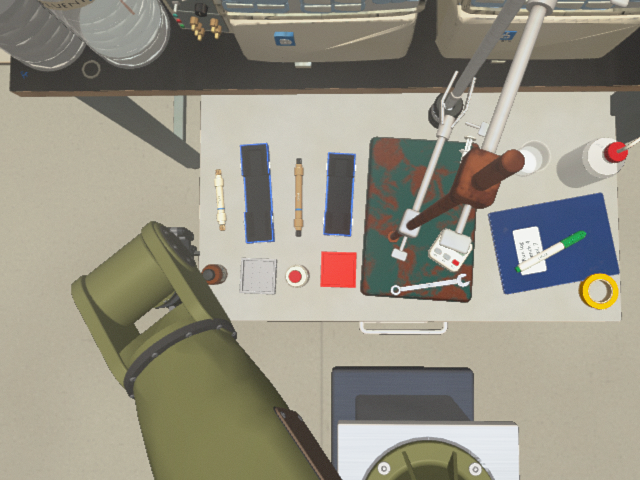

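View pics/s2.png

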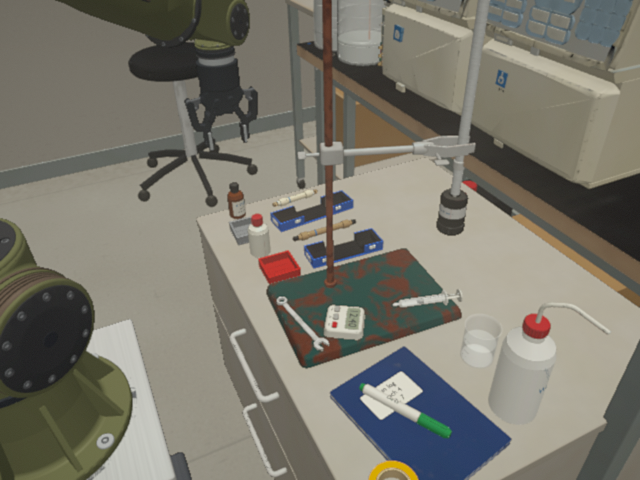

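Run:
```python
from h import *
c=dict(np.load('top2.npz'));P=cloud(c).reshape(-1,3);u=np.tile(np.arange(640),480);v=np.repeat(np.arange(480),640)
m=(u<330)&(v>215)&(P[:,2]>100)&(P[:,2]<900);P=P[m]
s=bot.read_state()['joint_positions'];print(s);a=s[0]
r=P[:,0]*np.cos(a)+P[:,1]*np.sin(a);l=-P[:,0]*np.sin(a)+P[:,1]*np.cos(a)
for r0 in range(100,700,40):
    k=(r>r0)&(r<r0+40)
    if k.sum()>20:print(r0,k.sum(),'l',np.round(np.percentile(l[k],[0.5,10,50,90,99.5])),'z',np.round(np.percentile(P[k,2],[1,50,99])))
```

```text
[6.72806532e-01 3.86483177e-01 1.57182171e+00 1.22378509e-04
 1.18260153e+00 6.69849496e-01]
260 37 l [-32. -32. -31. -31. -31.] z [507. 533. 549.]
300 2213 l [-32. -31. -26.  -7.   7.] z [494. 558. 572.]
340 5586 l [-31. -28.   0.  40.  67.] z [493. 553. 567.]
380 6868 l [-26. -20.  22.  72.  94.] z [471. 535. 551.]
420 5465 l [-23. -16.  22.  68.  90.] z [442. 510. 529.]
460 4925 l [-20. -18.  22.  77.  91.] z [407. 483. 505.]
500 4074 l [-22. -18.  41.  81.  91.] z [302. 433. 469.]
540 4559 l [-24. -20.  31.  78.  91.] z [385. 441. 455.]
580 1388 l [-23. -16.  10.  78.  90.] z [182. 428. 439.]
```

The arm body spans about -24 to +91 mm across the TCP line, so only the short case, next to the stand, needs care. Amber bottle first.

```bash
cat >> h.py <<'E'
def bottle(src,dst,h,wide,name):
    Q=q(0.)
    bot.move_gripper(wide,40)
    bot.move_to([src[0],src[1],150],Q)
    bot.servo_line([src[0],src[1],h],speed=120);st('at')
    bot.move_gripper(20,40);st('grip')
    bot.servo_line([src[0],src[1],h+115],speed=150);st('up')
    bot.servo_line([dst[0],dst[1],h+115],speed=180)
    bot.servo_line([dst[0],dst[1],h+20],speed=120)
    print(bot.servo_line([dst[0],dst[1],h+1],speed=25,until_force=5));st('down')
    bot.move_gripper(wide-4);st('rel')
    bot.servo_line([dst[0],dst[1],160],speed=150);st('end')
E
python3 - <<'E'
from h import *
bottle((415,376),(411.8,301),42,62,'amber')
bot.move_to([554,229,160],q(np.radians(90)))
c=bot.read_camera('top');cv2.imwrite('pics/t3.png',c['image']);np.savez('top3.npz',**c)
c=bot.read_camera('side');cv2.imwrite('pics/s3.png',c['image'])
E
```

```text
at t=3.1 [415.3 376.3  42.7] grip 62.0 F [ 0.  -0.5  0.2]
grip t=3.5 [415.2 376.2  42.8] grip 34.4 F [-2.3 -1.5  5.7]
up t=4.4 [414.6 375.7 156. ] grip 34.1 F [-0.  -0.7 -0.9]
True
down t=6.5 [411.7 301.   45.8] grip 34.6 F [-1.1 -0.7  7.1]
rel t=6.9 [411.3 300.7  45.3] grip 57.8 F [ 0.2  0.5 -0.7]
end t=7.8 [411.4 300.8 159.1] grip 57.7 F [-0.6 -1.1 -1.1]
```

View pics/t3.png

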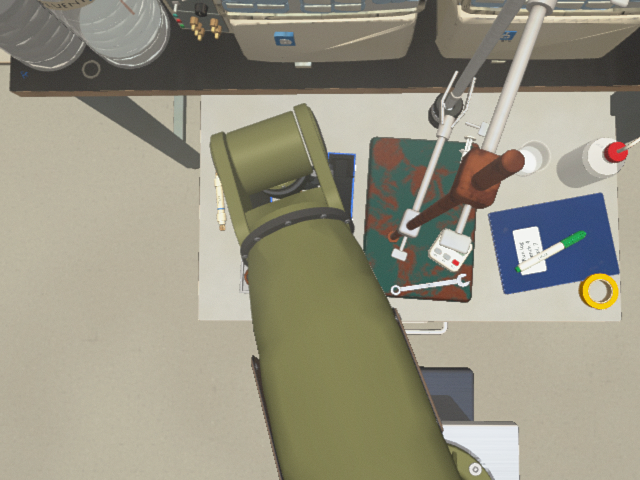

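View pics/s3.png

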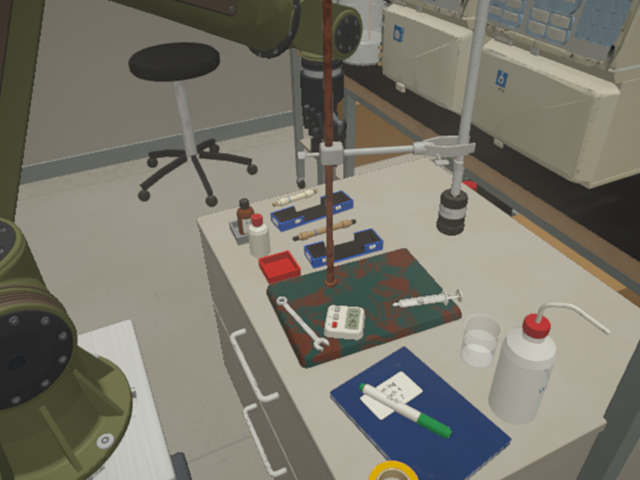

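Amber stands in the grey tray (side view, about 244,215). Now the long column.

```bash
cat >> h.py <<'E'
def column(src,sa,dst,da,tilt=0,z0=22,lift=75,via=None):
    # angles deg of axis about z; tilt (deg): tool leans so that the wrist moves to +y
    def Q(a):
        r=R.from_quat(q(np.radians(a+90))[[1,2,3,0]]); ax=np.array([np.cos(np.radians(a)),np.sin(np.radians(a)),0])
        return (R.from_rotvec(-np.radians(tilt)*ax)*r).as_quat()[[3,0,1,2]]
    bot.move_gripper(40,40)
    bot.move_to([src[0],src[1],90],Q(sa))
    bot.servo_line([src[0],src[1],z0],speed=80,until_force=12);st('at')
    bot.move_gripper(5,40);st('grip')
    bot.servo_line([src[0],src[1],z0+lift],speed=120);st('up')
    bot.servo_line([dst[0],dst[1],z0+lift],Q(da),speed=150);st('over')
E
python3 - <<'E'
from h import *
column((554,229),.3,(559.7,302.5),4)
c=bot.read_camera('top');cv2.imwrite('pics/t4.png',c['image'])
c=bot.read_camera('side');cv2.imwrite('pics/s4.png',c['image'][100:300,160:460].repeat(2,0).repeat(2,1))
E
```

```text
at t=11.2 [554.3 229.1  22.5] grip 40.5 F [-0.3  0.1  0. ]
grip t=11.6 [554.  229.   22.1] grip 5.2 F [0.1 0.3 0.6]
up t=12.4 [553.6 228.9  96.2] grip 5.1 F [ 0.4 -0.2 -0.5]
over t=13.0 [559.5 302.1  96.5] grip 5.2 F [ 0.2 -0.4 -0.3]
```

View pics/s4.png

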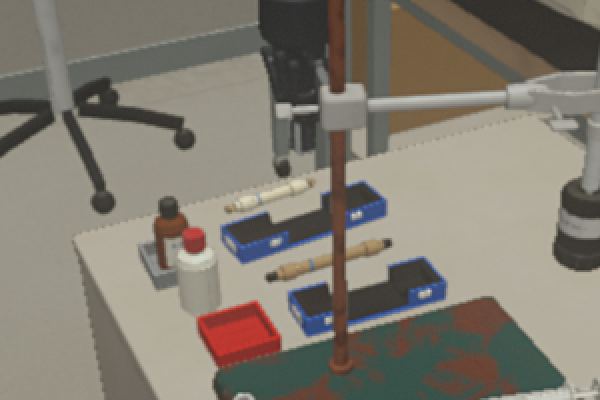

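Run:
```python
from h import *
t=dict(np.load('side0.npz'))
print(proj(t,[[559.5,302,77],[559.5,302,96]]))
bot.move_to([500,450,150],q(np.radians(90)))
c=bot.read_camera('top');cv2.imwrite('pics/t5.png',c['image']);np.savez('top5.npz',**c)
from meas import measure
measure(c)
s=bot.read_camera('side');cv2.imwrite('pics/s5.png',s['image']);np.savez('side5.npz',**s)
p=bot.read_state()['ee_pos'];print(p,proj(t,[p,p-[0,0,19]]))
```

```text
[[309.8761419  184.52423143]
 [309.59920138 176.51568607]]
bench z -1.067332715348357
long_case [559.7 303.    4.  178.1  52.1]
short_case [557.1 156.1  -3.3 148.4  49.7]
long_column [5.536e+02 2.285e+02 3.000e-01 1.417e+02 1.810e+01]
short_column [549.8 373.    4.  113.4  17. ]
red_tray [ 4.228e+02  1.581e+02 -1.000e-01  6.170e+01  6.010e+01]
grey_tray [411.8 301.2  -2.7  64.7  62.4]
red_cap_bottle [ 411.5  229.6   10.9 1030.8  413.4  222.8  163.7]
amber_bottle [ 390.2  384.2   11.3 1030.8  404.7  282.9  494.5]
[500.6555859  448.60709997 149.44951938] [[255.55906888 131.50173674]
 [256.34078169 139.55652095]]
```

View pics/s5.png

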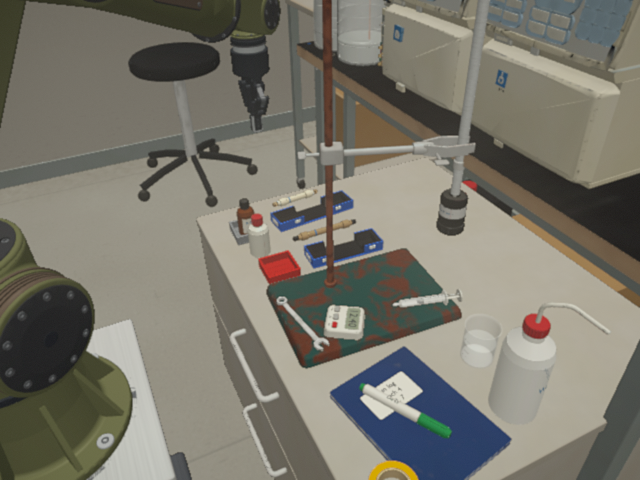

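View pics/t5.png

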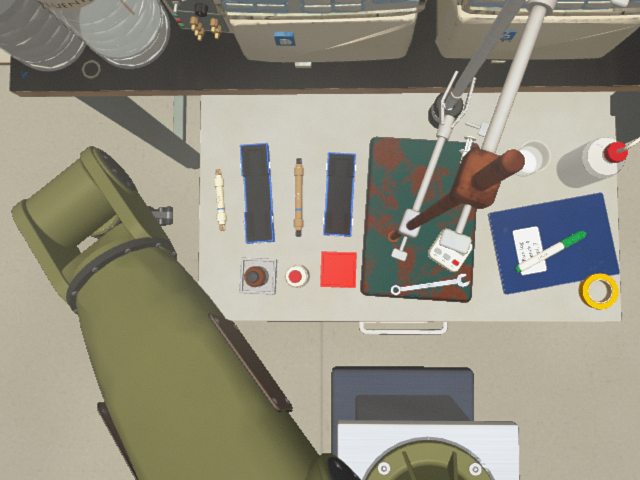

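The fingers closed above the column, and it hasn't moved. In the side view the fingertips end near (257,131), where I expected row 139. I'll measure the real tip height.

Run:
```python
from h import *
p=bot.read_state()['ee_pos'];print(p)
for n in('side5','top5'):
    c=dict(np.load(n+'.npz'));P=cloud(c).reshape(-1,3)
    k=P[(np.hypot(P[:,0]-p[0],P[:,1]-p[1])<60)&(P[:,2]>60)&(P[:,2]<300)]
    print(n,len(k),np.round(np.percentile(k[:,2],[0,1,3,10]),1))
    o=k[np.argsort(k[:,2])[:12]];print(np.round(o))
bot.move_gripper(40)
s=bot.read_camera('side');np.savez('side6.npz',**s)
P=cloud(s).reshape(-1,3);k=P[(np.hypot(P[:,0]-p[0],P[:,1]-p[1])<60)&(P[:,2]>60)&(P[:,2]<300)]
print('open40',np.round(np.percentile(k[:,2],[0,1,3,10]),1))
cv2.imwrite('pics/s6.png',cv2.resize(s['image'][30:180,180:380],None,fx=4,fy=4))
```

```text
[500.6555859  448.60709997 149.44951938]
side5 1395 [151.  155.7 162.5 180.4]
[[509. 443. 151.]
 [499. 440. 152.]
 [506. 440. 153.]
 [496. 440. 153.]
 [502. 441. 153.]
 [513. 441. 154.]
 [510. 440. 154.]
 [495. 442. 154.]
 [503. 438. 154.]
 [508. 441. 155.]
 [493. 437. 155.]
 [498. 439. 155.]]
top5 324 [205.  209.4 211.8 236.2]
[[497. 422. 205.]
 [497. 423. 207.]
 [495. 421. 208.]
 [510. 423. 209.]
 [488. 410. 210.]
 [511. 423. 210.]
 [488. 414. 211.]
 [488. 408. 211.]
 [488. 412. 211.]
 [488. 415. 212.]
 [511. 421. 212.]
 [488. 410. 212.]]
open40 [153.1 156.9 162.3 175.7]
```

View pics/s6.png

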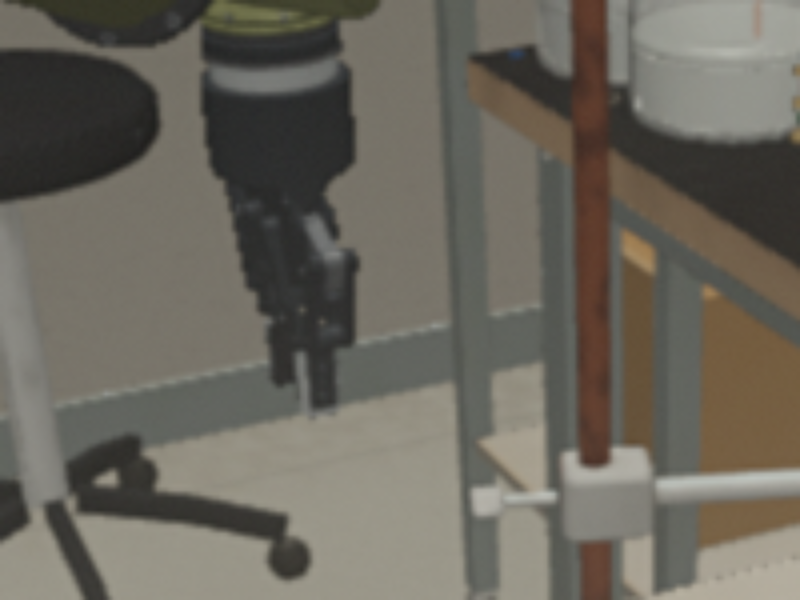

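The fingertips really sit at the reported TCP (±2 mm), not 19 mm ahead of it. The depth reading and the silhouette both show this, so I'll work with TCP z of about 6 for columns and guard the descent with force.

Run:
```python
from h import *
column((554,229),.3,(559.7,302.5),4,z0=6,lift=60)
s=bot.read_camera('side');cv2.imwrite('pics/s7.png',cv2.resize(s['image'][100:280,180:420],None,fx=3.3,fy=3.3));np.savez('side7.npz',**s)
```

```text
at t=16.8 [554.3 229.1   6.6] grip 40.0 F [ 0.9  0.  -0.4]
grip t=17.1 [554.3 229.1   6.6] grip 15.2 F [-0.4 -0.5  4.6]
up t=17.8 [553.6 228.8  65.3] grip 15.0 F [-1.   0.8 -1.5]
over t=18.4 [559.4 302.1  65.4] grip 15.4 F [-0.2 -0.5 -2. ]
```

View pics/s7.png

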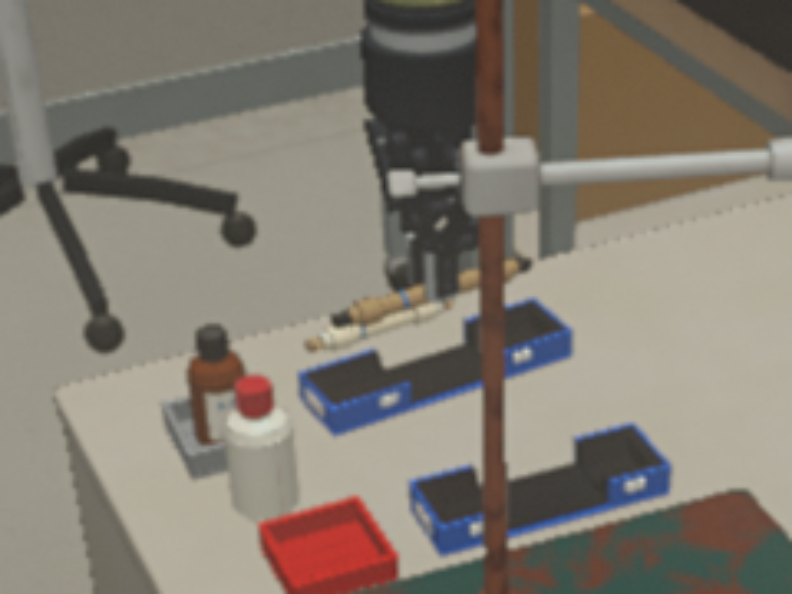

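The column is gripped and level (15 mm opening, force consistent with its weight). Lowering it now.

```bash
cat >> h.py <<'E'
def lower(dst,zend,op=36):
    bot.servo_line([dst[0],dst[1],zend+14],speed=80)
    print(bot.servo_line([dst[0],dst[1],zend-2],speed=20,until_force=6));st('down')
    bot.move_gripper(op);st('rel')
    bot.servo_line([dst[0],dst[1],95],speed=120);st('end')
E
python3 - <<'E'
from h import *
lower((559.7,302.5),14.6)
bot.move_to([480,450,150],q(np.radians(90)))
c=bot.read_camera('top');np.savez('top8.npz',**c);cv2.imwrite('pics/t8.png',cv2.resize(c['image'][130:310,190:370],None,fx=3.3,fy=3.3))
s=bot.read_camera('side');cv2.imwrite('pics/s8.png',cv2.resize(s['image'][160:300,220:420],None,fx=4,fy=4));np.savez('side8.npz',**s)
E
```

```text
True
down t=19.7 [559.6 302.4  14.6] grip 15.1 F [-1.3 -0.4  6.1]
rel t=20.1 [559.1 302.2  13.8] grip 36.0 F [ 0.  -0.1 -0.4]
end t=20.9 [559.3 302.3  94.2] grip 36.0 F [ 0.3 -0.4  0.3]
```

View pics/t8.png

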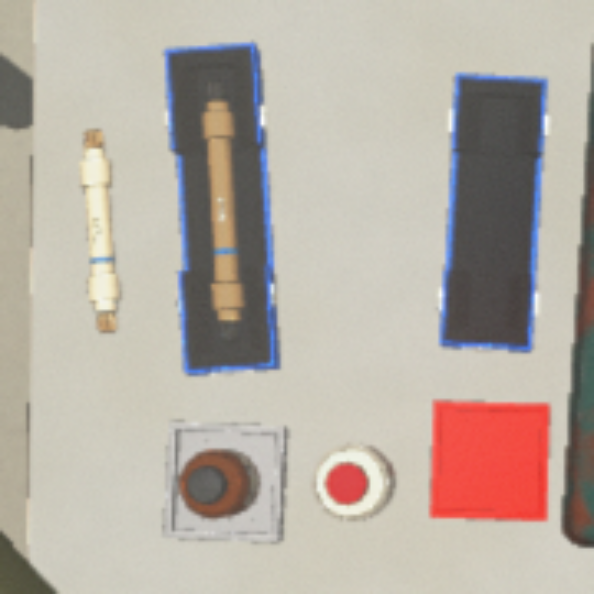

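View pics/s8.png

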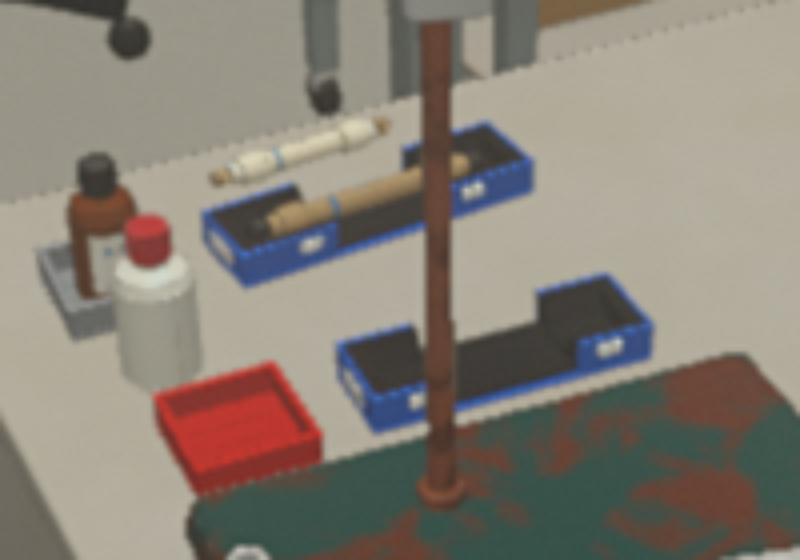

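Run:
```python
from h import *
from meas import measure
for tilt in(0,5,8):
  for (x,y,z,a) in[(557,156,15,-3.3),(557,156,70,-3.3),(549.5,373,8,4.5)]:
    r=R.from_quat(q(np.radians(a+90))[[1,2,3,0]]);ax=np.array([np.cos(np.radians(a)),np.sin(np.radians(a)),0])
    T=R.from_rotvec(-np.radians(tilt)*ax)*r
    s=bot.ik([x,y,z],T.as_quat()[[3,0,1,2]])
    el=424.2*np.sin(s[1]);
    l=lambda X,Y:-X*np.sin(s[0])+Y*np.cos(s[0])
    print(tilt,(x,y,z),np.round(s,2),'tooly',np.round(T.as_matrix()[:,1],2),'rod l %.0f screw l %.0f'%(l(480,60),l(430,75)))
# screw geometry in the side/top cloud
c=dict(np.load('top8.npz'));P=cloud(c).reshape(-1,3)
for lo,hi in((230,320),(610,700)):
    k=P[(P[:,0]>400)&(P[:,0]<500)&(P[:,1]>20)&(P[:,1]<120)&(P[:,2]>lo)&(P[:,2]<hi)]
    if len(k):print(lo,np.round(k.min(0)),np.round(k.max(0)))
s=dict(np.load('side8.npz'));P=cloud(s).reshape(-1,3)
k=P[(P[:,0]>400)&(P[:,0]<500)&(P[:,1]>20)&(P[:,1]<120)&(P[:,2]>230)&(P[:,2]<320)];print(np.round(np.percentile(k,[1,50,99],axis=0)))
```

```text
0 (557, 156, 15) [ 0.21  0.62  1.6  -0.    0.92 -1.3 ] tooly [ 0.  0. -1.] rod l -41 screw l -16
0 (557, 156, 70) [ 0.21  0.54  1.58 -0.    1.02 -1.3 ] tooly [ 0.  0. -1.] rod l -41 screw l -16
0 (549.5, 373, 8) [ 0.54  0.79  1.32 -0.    1.03 -1.11] tooly [ 0.  0. -1.] rod l -196 screw l -157
5 (557, 156, 15) [ 0.25  0.64  1.58 -0.1   0.95 -1.21] tooly [-0.01 -0.09 -1.  ] rod l -58 screw l -32
5 (557, 156, 70) [ 0.25  0.55  1.56 -0.1   1.06 -1.22] tooly [-0.01 -0.09 -1.  ] rod l -58 screw l -32
5 (549.5, 373, 8) [ 0.57  0.81  1.29 -0.09  1.09 -1.04] tooly [ 0.01 -0.09 -1.  ] rod l -208 screw l -169
8 (557, 156, 15) [ 0.27  0.65  1.57 -0.16  0.98 -1.15] tooly [-0.01 -0.14 -0.99] rod l -68 screw l -41
8 (557, 156, 70) [ 0.27  0.56  1.55 -0.15  1.08 -1.17] tooly [-0.01 -0.14 -0.99] rod l -68 screw l -41
8 (549.5, 373, 8) [ 0.59  0.83  1.26 -0.14  1.13 -1.  ] tooly [ 0.01 -0.14 -0.99] rod l -216 screw l -175
230 [436.  49. 264.] [500.  86. 318.]
610 [436.  48. 642.] [500.  86. 700.]
[[440.  41. 232.]
 [480.  54. 279.]
 [499.  78. 319.]]
```

Run:
```python
from h import *
column((549.5,373),4.5,(557.1,156),-3.3,tilt=7,z0=7,lift=60)
s=bot.read_camera('side');cv2.imwrite('pics/s9.png',s['image']);np.savez('side9.npz',**s)
c=bot.read_camera('top');cv2.imwrite('pics/t9.png',c['image']);np.savez('top9.npz',**c)
```

```text
at t=23.7 [549.8 373.2   7.6] grip 39.8 F [ 0.8 -0.3  0.2]
grip t=24.0 [549.8 373.1   7.7] grip 15.6 F [-1.7 -1.7  6.5]
up t=24.7 [549.2 372.8  66.3] grip 15.3 F [ 0.5  0.7 -1.5]
over t=26.3 [557.  156.6  66.9] grip 14.9 F [ 0.8  0.2 -1.1]
```

View pics/s9.png

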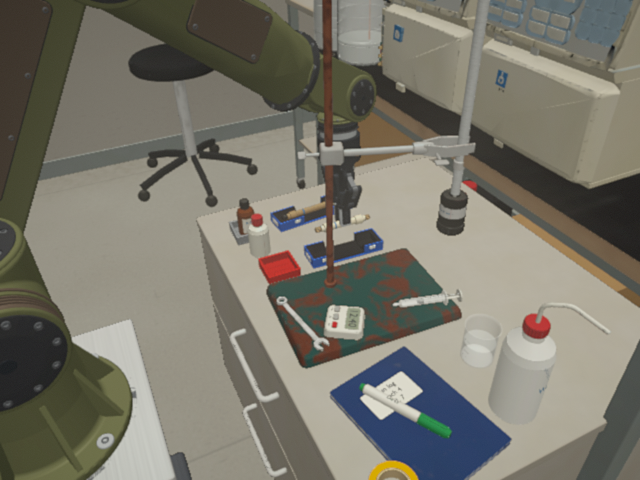

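View pics/t9.png

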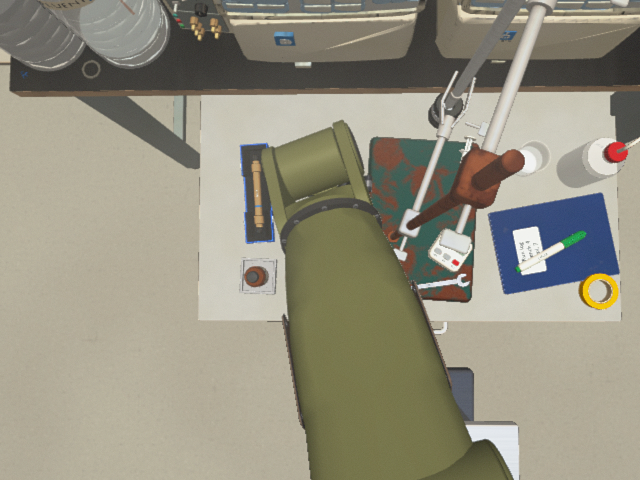

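Column held above the short case, and the arm clears the rod and clamp. Lowering.

Run:
```python
from h import *
lower((557.1,156),15.6,op=36)
bot.move_to([411.5,229.6,150],q(0.))
s=bot.read_camera('side');cv2.imwrite('pics/s10.png',cv2.resize(s['image'][160:300,220:420],None,fx=4,fy=4))
```

```text
True
down t=27.6 [557.  156.   15.7] grip 14.9 F [-1.8  0.1  5.3]
rel t=28.0 [556.5 155.8  15. ] grip 36.0 F [-1.1 -0.9 -0.4]
end t=28.8 [556.7 155.9  94.2] grip 36.2 F [-0.1  0.2 -0. ]
```

View pics/s10.png

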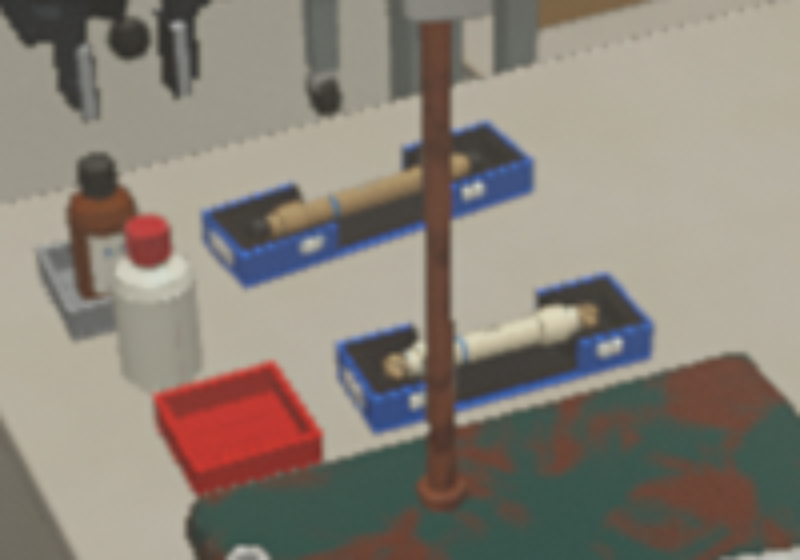

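Both columns lie in their troughs. Red-capped bottle next.

Run:
```python
from h import *
bottle((412.5,229.6),(422.8,158),36,64,'red')
bot.move_to([400,450,160],q(0.))
c=bot.read_camera('top');np.savez('top11.npz',**c);cv2.imwrite('pics/t11.png',cv2.resize(c['image'][130:310,190:370],None,fx=3.3,fy=3.3))
s=bot.read_camera('side');cv2.imwrite('pics/s11.png',cv2.resize(s['image'][160:340,200:400],None,fx=3.3,fy=3.3));np.savez('side11.npz',**s);st()
```

```text
at t=32.0 [412.8 229.8  36.6] grip 64.2 F [-0.1 -0.5 -0.8]
grip t=32.4 [412.8 229.8  36.7] grip 38.9 F [-0.9 -0.4  6.8]
up t=33.3 [412.1 229.4 150.1] grip 39.0 F [ 0.2  0.4 -1.2]
True
down t=35.4 [422.7 158.   39.7] grip 39.4 F [-2.8 -1.1  7.7]
rel t=35.7 [422.3 157.9  39.2] grip 59.9 F [-0.4 -0.5 -0.3]
end t=36.7 [422.4 157.9 159.2] grip 60.3 F [-0.4  0.1  0.3]
 t=37.9 [400.8 448.8 160.2] grip 60.1 F [ 0.7 -0.4 -0.1]
```

View pics/t11.png

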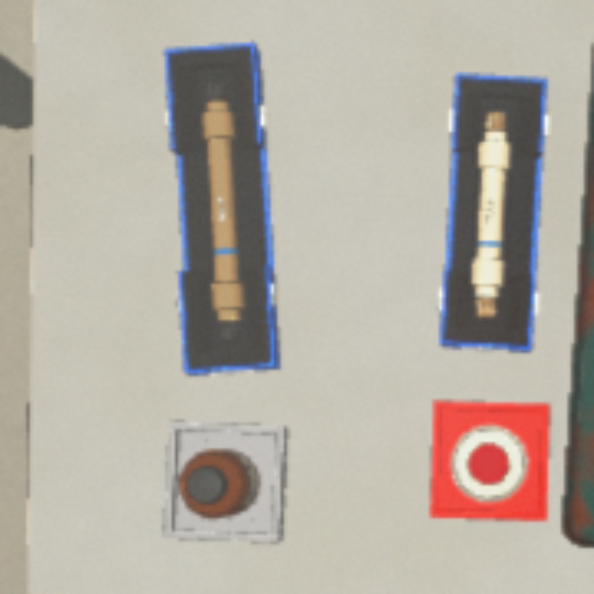

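View pics/s11.png

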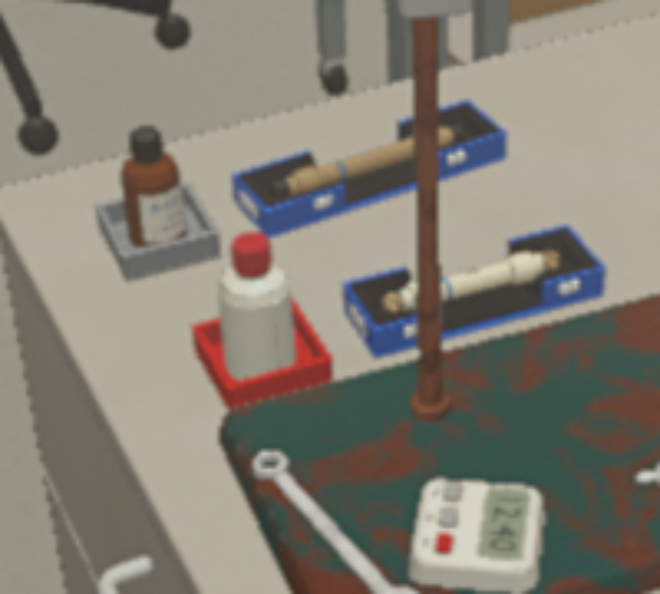

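Run:
```python
from h import *
c=dict(np.load('top11.npz'));P=cloud(c);z=P[...,2]+1.1
hsv=cv2.cvtColor(c['image'],cv2.COLOR_BGR2HSV).astype(int)
for n,roi,case in [('long',(246,272,150,238),(559.7,303,4.)),('short',(328,352,155,234),(557.1,156.1,-3.3))]:
    m=(hsv[...,2]>115)&((hsv[...,0]<40))
    m=cv2.morphologyEx(m.astype(np.uint8),cv2.MORPH_CLOSE,np.ones((5,3)))>0
    g=ray(c,blob(m,roi),16);x,y,l,w,e=rect(g[:,:2]);a=(np.degrees(np.arctan2(e[1],e[0]))+90)%180-90
    t=np.radians(case[2]);d=np.array([x-case[0],y-case[1]])
    x0,x1,y0,y1=roi;k=np.zeros_like(m);k[y0:y1,x0:x1]=m[y0:y1,x0:x1]
    q_=P[k];ax=np.array([np.cos(t),np.sin(t)]);s=(q_[:,:2]-[x,y])@ax
    top=lambda lo,hi:np.percentile(z[k][(s>lo)&(s<hi)],85)
    print(n,'along %.1f across %.1f'%(d@ax,d@[-ax[1],ax[0]]),'dang',round(a-case[2],1),'l,w',round(l),round(w),'tops',[round(top(*b),1) for b in((-50,-30),(-15,15),(30,50))])
for n,roi,h,tr in [('red',(320,356,252,286),89,(422.8,158.1)),('amber',(240,276,258,295),82,(411.8,300.9))]:
    cap=ray(c,blob(z>h-8,roi),h);(cx,cy),r=cv2.minEnclosingCircle(cap[:,:2].astype(np.float32))
    x0,x1,y0,y1=roi;print(n,np.round([cx-tr[0],cy-tr[1],r],1),'top z',np.round(np.median(z[y0:y1,x0:x1][z[y0:y1,x0:x1]>h-6]),1))
a=dict(np.load('top0.npz'))['image'];d=cv2.absdiff(a,c['image'])[230:300,388:472].max(2);print('spanner/timer changed px',(d>60).sum())
```

```text
long along 0.1 across 0.5 dang -0.4 l,w 120 17 tops [np.float64(25.0), np.float64(24.0), np.float64(24.5)]
short along -0.4 across 1.0 dang 0.1 l,w 110 17 tops [np.float64(25.1), np.float64(23.4), np.float64(23.9)]
red [-1.2  0.1 10.7] top z 88.9
amber [ 0.1  0.5 10.7] top z 81.5
spanner/timer changed px 0
```

All checks are well inside tolerance, so I'm handing it in.

Run:
```python
from h import *
st();bot.finish_job()
```

```text
t=37.9 [400.8 448.8 160.2] grip 60.1 F [ 0.7 -0.4 -0.1]
the job is handed in; nothing more can be done
```

I put both columns in their cases and both bottles in their trays, and handed the job in at 37.9 s of the 88 s allowed. The gripper was clear of everything. No verdict was reported, so the results below are my own camera checks.

| Item | Offset from its case or tray | Height check |
|---|---|---|
| Long column | 0.1 mm along, 0.5 mm across, 0.4° off line | top at 24–25 mm, 25 expected when seated |
| Short column | 0.4 mm along, 1.0 mm across, 0.1° off line | top at 23.4–25.1 mm, 25 expected when seated |
| Red-capped bottle | within 1.2 mm of the tray centre | cap top at 88.9 mm, 89 expected when standing |
| Amber bottle | within 0.5 mm of the tray centre | cap top at 81.5 mm, 82 expected when standing |

- **Spanner and timer:** their area in the top view shows no changed pixels since the start.
- **Disagreement:** the fingertips sit at about the reported TCP, not 19 mm ahead of it as stated. My first grasp at the long column closed just above it without touching it. I measured the tips with the side camera and regripped lower.
- **Short column:** I tilted the tool 7° while carrying it, to keep the forearm clear of the stand's clamp screw.
- **Camera agreement:** the side and top cameras disagreed by about 3 mm on the bottle positions. That was well inside the tray tolerance.

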